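# Tack-cure a stained sample ball under the hand-curing lamp

### The job

Wind the spring timer on top of the hand-curing lamp clockwise by its winged key, in as many partial turns as it takes, right up to its stop. Then pick up the handled porcelain dish with the freshly stained ball in it and hold it in the light, the ball about 9 cm straight in front of the middle of the lamp's window and level with it, the handle pointing straight away from the window, still for at least one second; there turn the dish a quarter turn, either way, so that the handle points sideways along the lamp's front, and finish still holding it like that in the light. All the while keep the dish level and the ball lying untouched in the middle of it, and leave the other things on the bench alone.

Things in the scene. Friction and masses are not known exactly. Their poses are not given: they have to be found in the camera images.
- dish: round white porcelain pan, 68 mm across the rim, 26 mm high, about 130 g, flat foot 46 mm across, shallow bowl inside, one straight bar handle. Origin: centre of its underside, z up. The handle runs along the dish's own -x, level: a bar 12 mm wide (y) and 12 mm high, from 31 to 105 mm from the centre, its middle line 22 mm above the underside. The dish stands loose on the bench with the ball in it; it may start on either side of the water pot
- dish_handle (a point): where to hold the dish: on the middle line of the handle, 62 mm from the dish's centre (dish frame (-0.062, 0, 0.022) m); axes as the dish
- dish_hollow (a point): middle of the dish's shallow bowl, on its floor: 8 mm above the underside, on the dish's axis. The bowl has a flat floor 10 mm across and then rises ever more steeply (about 9 degrees up to 13 mm from the middle, 20 degrees to 21 mm, 36 degrees to 29 mm)
- ball_center (a point): centre of the ivory ceramic ball, 20 mm across, 22 g, that lies loose in the bowl; at rest it is 18 mm above the dish's underside. It rolls easily: a tilt of a few degrees or a quick start, stop or swing sends it up the side. Its stain is wet, so nothing may touch it but the dish
- lamp: hand-curing lamp, a white box 170 mm deep (x), 200 mm wide (y), 165 mm high, fixed to the bench. Origin: centre of its underside; its front with the window faces its own -x, z up. It stands at the robot's right with the window facing the robot's left
- lamp_window (a point): middle of the glass of the lamp's window (window 120 mm wide, 72 mm high, its middle 105 mm above the bench), in the lamp's front, 90 mm before its origin; axes as the lamp
- lamp_spot (a point): the point 90 mm straight in front of the middle of the window, 105 mm above the bench, where the ball belongs for curing; axes as the lamp
- timer (a joint): spring timer on top of the lamp, rad: 0 run down, 5.24 at the stop (fully wound); it grows as the key turns clockwise seen from above. It is already partly wound at the start. Spring and clockwork resist with 0.06 N m at 0 to 0.10 N m at the stop, and the clockwork holds the key where it is let go
- timer_grip (a point): where to grip the timer's winged key: on its vertical axis, at mid-height of the wings, 194 mm above the bench and 29 mm above the lamp's top (a 3 mm dial plate lies on the top under the key). The wings are a flat upright plate 42 mm long along this point's own x, 10 mm thick (y), from 16 mm below to 10 mm above this point; at 0 rad they lie along the lamp's x, and the point turns with the key
- water_pot: bystander: small glass pot, 60 mm across, 48 mm high; origin at its underside
- dropper: bystander: white dropper bottle, 30 mm across, 68 mm high; origin at its underside
- jar: bystander: low jar with dark lid, 38 mm across, 22 mm high; origin at its underside
- brush: bystander: fine brush, 165 mm long, lying along its x; origin near its middle
- samples: bystander: small dark sample box 50 x 38 mm with an upright lid, 50 mm high; origin at its underside
- tweezers: bystander: steel tweezers, 140 mm long, lying flat along their x; origin at their middle
- ball: the same ball; its own axes turn as it rolls, so use ball_center for its place

How it is judged (in metres and radians):
On the way, in this order (a step that is already met when the one before it is completed fails the run):
1. the timer is wound up to its stop (value of joint timer above 4.986 rad), for 0.2 s.
2. the dish is held still and level in the light, ball at the curing spot, handle pointing straight away from the window, for one second (distance between ball_center and lamp_spot below 0.03 m and angle between dish's own z axis and vertical below 0.12 rad and linear speed of dish below 0.03 m/s and horizontal distance between ball_center and dish_hollow below 0.008 m and contact force between the fingers and dish above 0.5 N and angle between the x axis of dish and the x axis of lamp, either way round below 0.2 rad and x of dish_handle in the frame of lamp below -0.21 m), for 1 s.
3. the dish has been turned a quarter turn in the light, handle along the lamp's front (distance between ball_center and lamp_spot below 0.03 m and angle between dish's own z axis and vertical below 0.12 rad and linear speed of dish below 0.03 m/s and horizontal distance between ball_center and dish_hollow below 0.008 m and contact force between the fingers and dish above 0.5 N and angle between the x axis of dish and the y axis of lamp, either way round below 0.2 rad), for 0.3 s.
At the end, for the whole second after the job is handed in: Still holding the dish in the fingers, clear of bench and lamp: ball within 30 mm of the curing spot and 8 mm of the dish's middle, dish still, level within 0.12 rad, handle parallel to the lamp's front (either way) within 0.2 rad, timer within 0.25 rad of its stop (all of step 3 and value of joint timer above 4.986 rad and angular speed of dish below 0.15 rad/s and height (world z) of dish above 0.05 m and contact force between dish and lamp below 0.1 N); the arm keeps its last pose, push and grip.
It fails at once if the ball rolls out of the middle of the dish (more than 14 mm off) (horizontal distance between ball_center and dish_hollow above 0.014 m).
It fails at once if the dish is tipped by more than 0.25 rad (angle between dish's own z axis and vertical above 0.25 rad).
It fails at once if the robot touches the ball (contact force between any of the fingers, the arm and ball above 0.05 N).
It fails at once if another thing on the bench is pushed away by more than 30 mm (distance of any of water_pot, dropper, jar, brush, samples, tweezers from where it was at the start of the episode above 0.03 m).
It also fails if it takes over 72 s, if anything falls off the work surface, if the arm or the gripper's body presses on something with over 40 N, if the wrist force passes 120 N, or if a joint passes its speed limit or range.

### The arm

A 6-joint arm with a two-finger parallel gripper is mounted at the origin on the work surface. World frame = base frame: x ahead of the robot, y to its left, z up, the work surface at z = 0. Lengths are in mm, angles in rad, forces in N, time in s.
With the tool pointing down it reaches from about 375 to 750 mm from the base axis. Payload 9 kg.
Tool frame: the origin (TCP) lies midway between the tips of the shut fingers; the grasp point (between the pads) lies 19 mm behind it; z points along the fingers, y is the direction in which the jaws open and shut (so a half turn about z gives the same grasp; the last joint's range is limited). The gripper opens to 85 mm and grips with 20 to 120 N. Pads are 22 mm wide; open, the fingers measure 114 mm over their backs; the gripper's body (76 mm by 85 mm) begins 54 mm behind the grasp point. The pads swing forward as they close: fully open they stand 13 mm farther back than shut.
Start: joints at [1.075, 0.104, 0.097, 1.564, 0, 1.353], TCP at [164.548, 577.027, 231.331] pointing down, gripper open.
Joint ranges: [-2.99, 2.99], [-0.84, 1.86], [-1.1, 1.16], [-1.84, 2.11], [-1.51, 1.56], [-3.14, 3.14]. Speed limits (rad/s): [2.22, 2.22, 2.57, 3.14, 3.14, 3.14].

### API

Orientations are given as a unit quaternion [w, x, y, z].
In Python, from cell import * gives the robot as it stands.
- The arm moves only by the shell command python3 -m handwheel 'ROWS'. ROWS is a JSON object of lists of equal length, an entry for each row: "travel": the shift along the tool's x, y, z in m, a list of three; "yaw": the turn about the tool's z in rad; "gripper": the finger opening in m, from 0 to 0.0854. A call has 1 to 12 rows; each row shifts and turns the commanded pose from where the row before left it, along the tool's axes as they then stand; what a row does not reach is not made up. A row lasts 1/10 s, in which the tool goes at most 50 mm and 8.59 degrees, less where a joint would pass 70% of its speed; a pose out of reach is approached as far as the arm can. A call with a gripper value outside its range is refused whole. The fingers move at their own pace and stop on an object; the grip force is fixed at half the most. Time passes only in rows, so rows that do not move let the fingers close. It gives the time, the measured TCP pose, the force and the opening at its end, in the units of the state.
- sense(): the state, without advancing time (a new reading comes with each control period).
- camera(name): name is "side" or "top" or "wrist"; returns a dict with "frame" (400x640x3 uint8, red, green, blue), "fx", "fy", "cx", "cy" (pixels), "T" (4x4, takes a point from camera to world coordinates). Camera axes: x right, y down, z forward; pixel columns grow to the right and rows downward; lengths in mm; the calibration is good to about 2 mm. A picture is of the moment at which its call begins. There is no depth.
- hand_in(): hands the job in, once; it reports no verdict.
The state is a dict: "t": time; "joints": joint angles; "joint_velocities": joint speeds; "tau": joint torques, N m; "tool_pos": TCP position; "eef_rot": TCP orientation; "force": force on the tool from outside, world axes, zero at the start; "ft_torque": the same for the moment, N m; "finger_gap": opening from 0.0 (shut) to 1.0 (fully open).
Only numpy, scipy, OpenCV 4.12 (cv2) and the standard library are available. Lean on these libraries where they do the work, as an engineer would, in place of code of your own. Each camera call takes 0.05 s, during which the arm holds its last target.

## Working session

There is one attempt and no reset: what is moved stays moved. The work goes in short steps, Python scripts to look and compute and a shell command to move; the robot and the scene stay as the last step left them, time stands still between calls to the robot, and variables do not carry over. Pictures are saved under pics/ and viewed, and the job is handed in when it is done.

```bash
ls -la; mkdir -p pics; python3 - <<'E'
from cell import *
import cv2
print(sense())
for n in ["side","top","wrist"]:
    c=camera(n); cv2.imwrite(f"pics/{n}0.png",c["frame"][:,:,::-1]); print(n,c["fx"],c["fy"],c["cx"],c["cy"],c["T"])
E
```

```text
total 12
drwxr-xr-x  3 agent agent 4096 Dec  7 01:18 .
drwxr-xr-x 23 root  root  4096 Dec  7 01:18 ..
drwxr-xr-x  2 agent agent 4096 Dec  7 01:18 pics
{'t': 0.0, 'joints': array([1.07528565e+00, 1.04682357e-01, 9.64465173e-02, 1.56388186e+00,
       9.02350224e-06, 1.35311104e+00]), 'joint_velocities': array([ 0.00138639,  0.00120696,  0.00054811,  0.0002837 , -0.00014037,
       -0.00175751]), 'tau': array([ 2.21287090e-03, -5.56942749e+01,  5.03639746e+01,  1.76946202e-02,
       -2.96538228e-04, -8.69038303e-06]), 'tool_pos': array([164.37698636, 576.69909987, 230.51971591]), 'eef_rot': array([-2.34865921e-04,  1.38466339e-01,  9.90366920e-01, -6.17547891e-04]), 'force': array([ 0.47028948, -0.16522005, -0.19097533]), 'ft_torque': array([-0.00803696, -0.02460904, -0.0030993 ]), 'finger_gap': 0.9983252863940011}
side 379.39224379407665 379.39224379407665 320.6635453234241 196.13170253439347 [[-8.30592999e-01 -3.39220523e-01  4.41638661e-01  2.35680551e+02]
 [-5.56842655e-01  5.15094730e-01 -6.51616203e-01  5.09605171e+02]
 [-6.44415790e-03 -7.87151101e-01 -6.16726534e-01  6.12590414e+02]
 [ 0.00000000e+00  0.00000000e+00  0.00000000e+00  1.00000000e+00]]
top 453.12679682712405 453.12679682712405 316.536146914453 195.0923670058914 [[ 4.64444499e-02 -9.76590912e-01  2.10031197e-01  3.75726956e+02]
 [-9.98919223e-01 -4.50238517e-02  1.15429015e-02 -3.84985373e+01]
 [-1.81627924e-03 -2.10340304e-01 -9.77626543e-01  1.07543627e+03]
 [ 0.00000000e+00  0.00000000e+00  0.00000000e+00  1.00000000e+00]]
wrist 306.7639947774882 306.7639947774882 317.20299518533625 199.48868349545626 [[ 2.74063557e-01  9.19783278e-01  2.80869879e-01  9.19500494e+01]
 [ 9.61709893e-01 -2.61567257e-01 -8.18330723e-02  5.97417128e+02]
 [-1.80232757e-03  2.92542804e-01 -9.56250730e-01  3.72620200e+02]
 [ 0.00000000e+00  0.00000000e+00  0.00000000e+00  1.00000000e+00]]
```

View pics/top0.png

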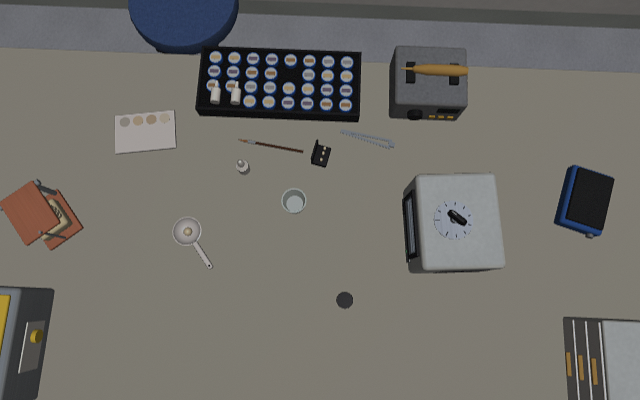

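View pics/side0.png

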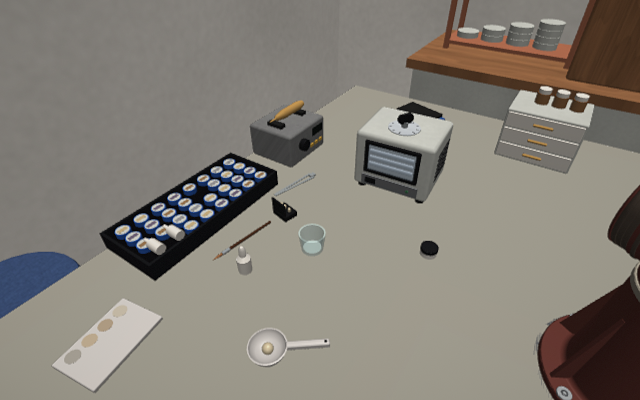

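```bash
python3 - <<'E'
import cv2
im=cv2.imread("pics/top0.png")
cv2.imwrite("pics/top0a.png",cv2.resize(im[40:240,140:400],None,fx=3,fy=3,interpolation=cv2.INTER_CUBIC))
cv2.imwrite("pics/top0b.png",cv2.resize(im[40:240,380:620],None,fx=3,fy=3,interpolation=cv2.INTER_CUBIC))
E
```

```text
(no output)
```

View crops.

View pics/top0a.png

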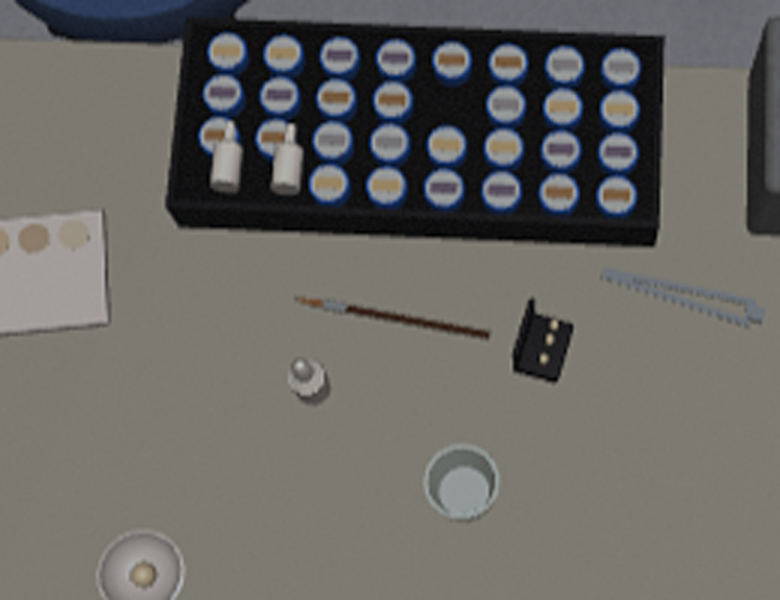

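View pics/top0b.png

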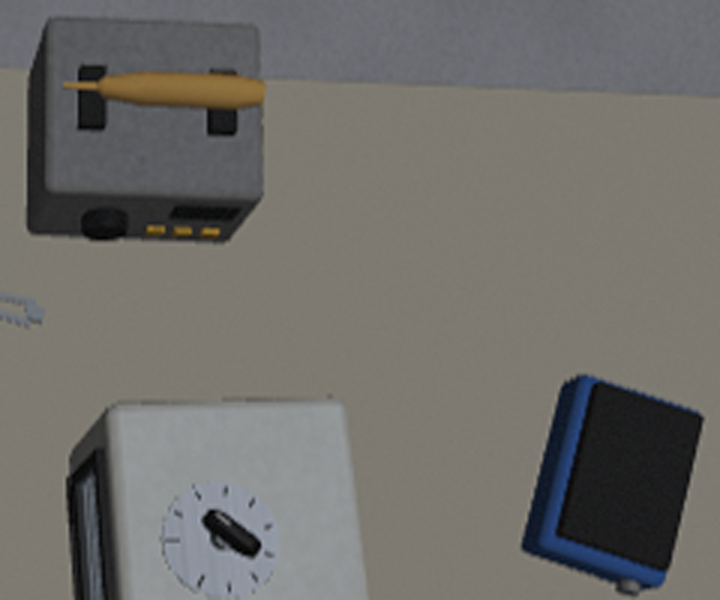

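View pics/wrist0.png

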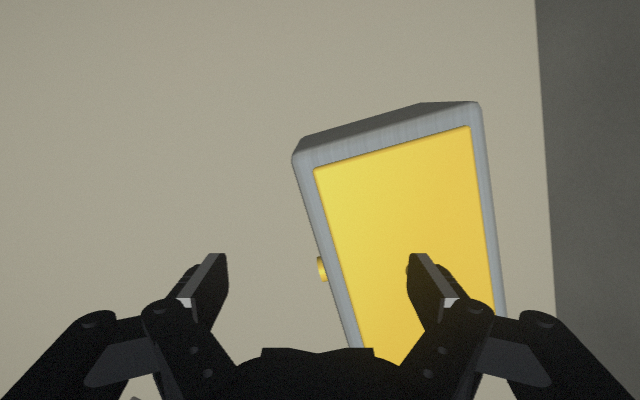

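```bash
cat > h.py <<'E'
import numpy as np, cv2
from scipy.spatial.transform import Rotation as R
def px(c,u,v,z):
    d=c["T"][:3,:3]@np.array([(u-c["cx"])/c["fx"],(v-c["cy"])/c["fy"],1]); o=c["T"][:3,3]
    return (o+d*(z-o[2])/d[2]).round(1)
def proj(c,p):
    q=c["T"][:3,:3].T@(np.array(p,float)-c["T"][:3,3]); return np.array([c["cx"]+c["fx"]*q[0]/q[2],c["cy"]+c["fy"]*q[1]/q[2]]).round(1)
def crop(src,u0,v0,u1,v1,f,name):
    im=cv2.imread(src) if isinstance(src,str) else src[:,:,::-1]
    im=cv2.resize(im[v0:v1,u0:u1],None,fx=f,fy=f,interpolation=cv2.INTER_CUBIC)
    for u in range((u0+9)//10*10,u1,10):
        cv2.line(im,((u-u0)*f,0),((u-u0)*f,6),(0,0,255),1); cv2.putText(im,str(u),((u-u0)*f-8,16),0,.35,(0,0,255),1)
    for v in range((v0+9)//10*10,v1,10):
        cv2.line(im,(0,(v-v0)*f),(6,(v-v0)*f),(0,0,255),1); cv2.putText(im,str(v),(8,(v-v0)*f+4),0,.35,(0,0,255),1)
    cv2.imwrite(name,im)
E
python3 - <<'E'
from h import *
crop("pics/top0.png",395,165,515,285,5,"pics/c1.png")
crop("pics/top0.png",160,200,260,280,7,"pics/c2.png")
crop("pics/side0.png",350,90,460,210,5,"pics/c3.png")
crop("pics/side0.png",240,320,340,375,7,"pics/c4.png")
E
```

```text
(no output)
```

View pics/c1.png

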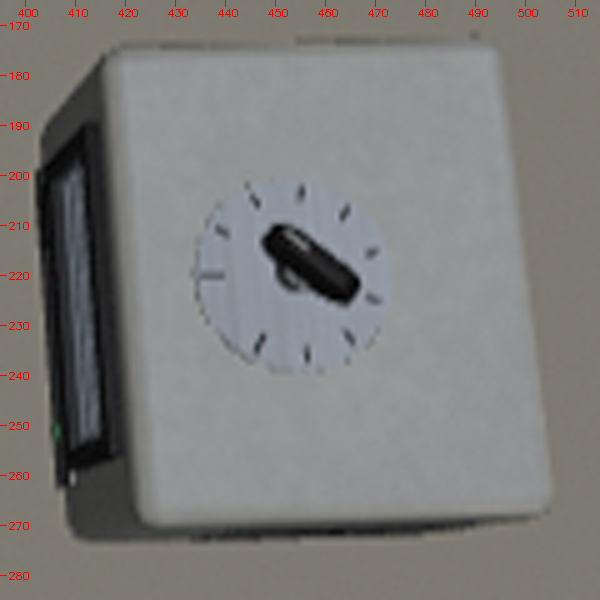

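View pics/c2.png

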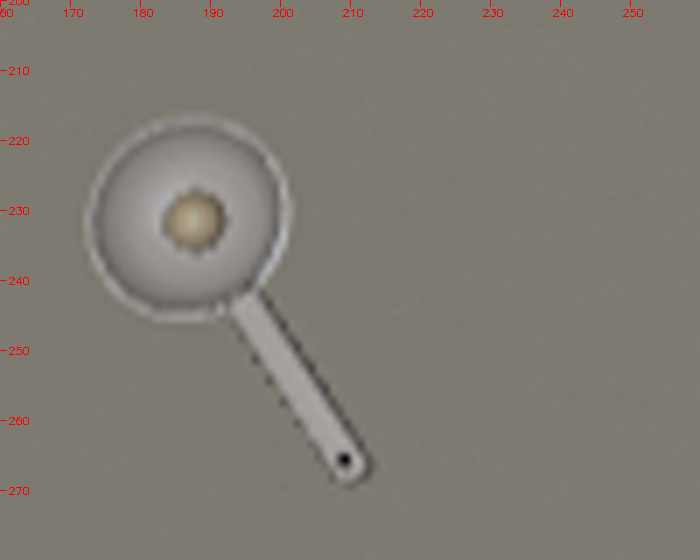

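View pics/c3.png

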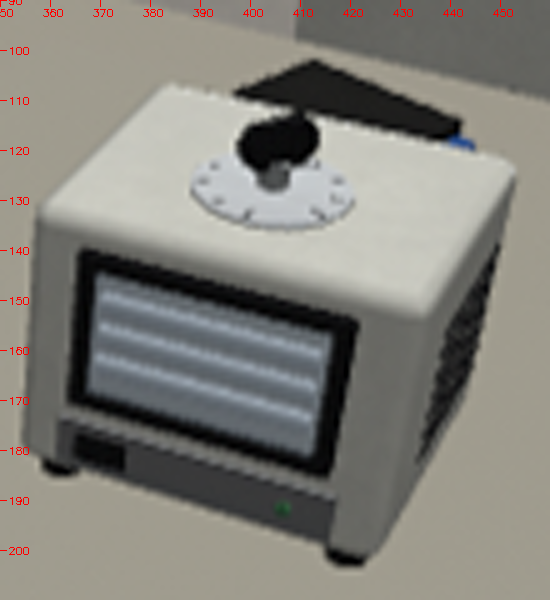

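View pics/c4.png

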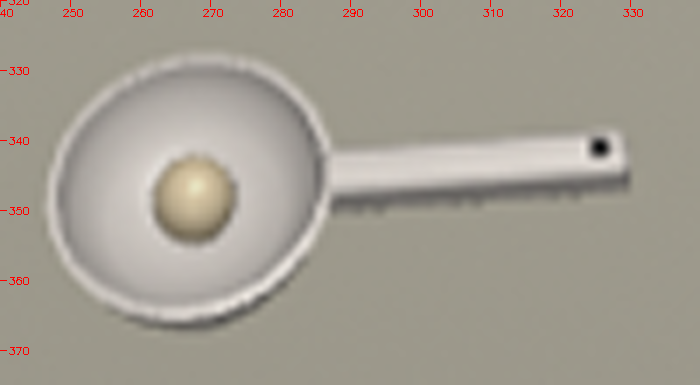

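```bash
python3 - <<'E'
from cell import *
from h import *
c=camera("top"); s=camera("side")
print("T moved?",c["T"][:3,3])
for n,u,v,z in [("lampTL",416,174.5,165),("TR",494,173.5,165),("BR",506,268,165),("BL",424,270,165),("winT",408,190,141),("winB",413,260,141),("dial",453.5,220,168),("k1",448.6,212.6,203),("k2",466.4,222,203),("ball",187.5,231.3,19),("rimc",187,231,26),("hend",210.5,267.5,28),("hole",209.2,265.5,28),("hstart",195.5,242.5,28),
 ("pot",293.5,202,24),("drop",242,167,30),("jar",345,300,22)]:
    print(n,px(c,u,v,z))
print("side")
for n,u,v,z in [("dial",407,127,168),("ball",267.5,348,19),("hole",325.5,341,28),("hstart",287,345,28),("key",405,119.5,194),("base",404,127,168),("Ltop",358,131,165),("Rtop",434,154,165),("Rback",452,122,165),("Lback",383,107,165)]:
    print(n,px(s,u,v,z))
E
```

```text
T moved? [ 375.72695633  -38.49853727 1075.43626802]
lampTL [ 624.5 -231.9  165. ]
TR [ 634.1 -393.5  165. ]
BR [ 440.8 -410.3  165. ]
BL [ 429.3 -247.8  165. ]
winT [ 596.4 -220.1  141. ]
winB [ 449.9 -230.9  141. ]
dial [ 531.9 -307.   168. ]
k1 [ 540.1 -287.4  203. ]
k2 [ 523.1 -321.6  203. ]
ball [502.  272.3  19. ]
rimc [501.8 271.5  26. ]
hend [420.4 208.2  28. ]
hole [424.8 211.6  28. ]
hstart [475.8 248.4  28. ]
pot [582.4  27.6  24. ]
drop [660.8 155.2  30. ]
jar [ 362.2 -101.7   22. ]
side
dial [ 530.1 -307.2  168. ]
ball [504.9 275.3  19. ]
hole [427.8 215.2  28. ]
hstart [477.2 256.8  28. ]
key [ 532.4 -292.1  194. ]
base [ 536.3 -303.1  168. ]
Ltop [ 623.8 -228.1  165. ]
Rtop [ 430.5 -227.8  165. ]
Rback [ 447.7 -399.7  165. ]
Lback [ 633.6 -383.9  165. ]
```

```bash
python3 -m handwheel '{"travel":[[-0.035,-0.0277,-0.005],[-0.035,-0.0277,-0.005],[-0.035,-0.0277,-0.005],[-0.035,-0.0277,-0.005],[-0.035,-0.0277,-0.005],[-0.035,-0.0277,-0.005],[-0.035,-0.0277,-0.005],[-0.035,-0.0277,-0.005],[-0.035,-0.0277,0]],"yaw":[0,0,0,0,0,0,0,0,0],"gripper":[0.0854,0.0854,0.0854,0.0854,0.0854,0.0854,0.0854,0.0854,0.0854]}'
python3 -m handwheel '{"travel":[[-0.0232,-0.0416,0],[-0.0232,-0.0416,0],[-0.0232,-0.0416,0],[-0.0232,-0.0416,0],[-0.0232,-0.0416,0],[-0.0232,-0.0416,0],[-0.0232,-0.0416,0],[-0.0232,-0.0416,0],[-0.0232,-0.0416,0],[-0.0232,-0.0416,0],[-0.0232,-0.0416,0],[-0.0232,-0.0416,0]],"yaw":[0,0,0,0,0,0,0,0,0,0,0,0],"gripper":[0.0854,0.0854,0.0854,0.0854,0.0854,0.0854,0.0854,0.0854,0.0854,0.0854,0.0854,0.0854]}'
```

```text
t: 1.15
tool_pos: [400.1, 249.3, 272.2]
eef_rot: [0.001, 0.138, 0.99, 0.0]
force: [0.5, 0.2, -1.2]
finger_gap: 1.0
t: 2.35
tool_pos: [530.0, -307.6, 271.1]
eef_rot: [0.0, 0.139, 0.99, 0.0]
force: [0.6, -0.1, 0.2]
finger_gap: 0.998
```

```bash
python3 -m handwheel '{"travel":[[0,0,0],[0,0,0],[0,0,0],[0,0,0],[0,0,0],[0,0,0],[0,0,0],[0,0,0],[0,0,0],[0,0,0],[0,0,0]],"yaw":[-0.139,-0.139,-0.139,-0.139,-0.139,-0.139,-0.139,-0.139,-0.139,-0.139,0],"gripper":[0.0854,0.0854,0.0854,0.0854,0.0854,0.0854,0.0854,0.0854,0.0854,0.0854,0.0854]}'
python3 - <<'E'
from cell import *
from h import *
c=camera("wrist"); s=sense(); print(s["joints"],s["tool_pos"],s["eef_rot"],s["ft_torque"])
np.save("pics/w1.npy",c["T"])
cv2.imwrite("pics/w1.png",c["frame"][:,:,::-1])
for p in [(531.5,-306,204),(531.5,-306,168),(540,-287,204),(523,-322,204)]: print(proj(c,p))
E
```

```text
t: 3.45
tool_pos: [529.9, -305.5, 271.1]
eef_rot: [0.0, -0.529, 0.849, 0.0]
force: [-0.8, -0.1, -0.0]
finger_gap: 1.0
[-7.36520239e-01  1.54432077e-01  2.24219689e-01  1.64079160e+00
  6.71816887e-05 -1.84574017e+00] [ 529.89084585 -305.49622992  271.164591  ] [ 3.62478476e-06 -5.26611765e-01  8.50105898e-01  1.09069202e-04] [ 0.02542079 -0.00240491 -0.0075536 ]
[314.  214.4]
[314.4 199.8]
[315.1 240.8]
[314.7 190.3]
```

View pics/w1.png

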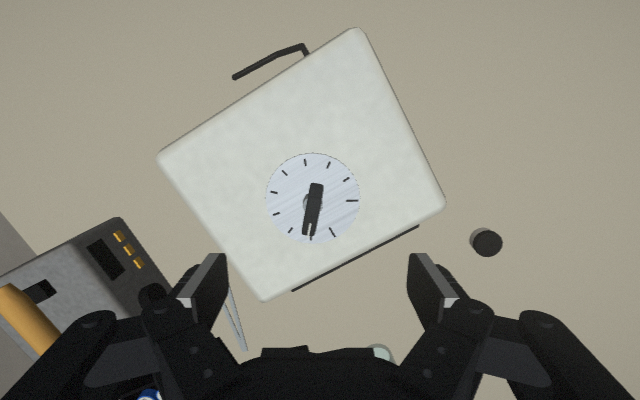

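```bash
python3 - <<'E'
from h import *
crop("pics/w1.png",255,145,375,255,6,"pics/w1c.png")
E
```

```text
(no output)
```

View pics/w1c.png

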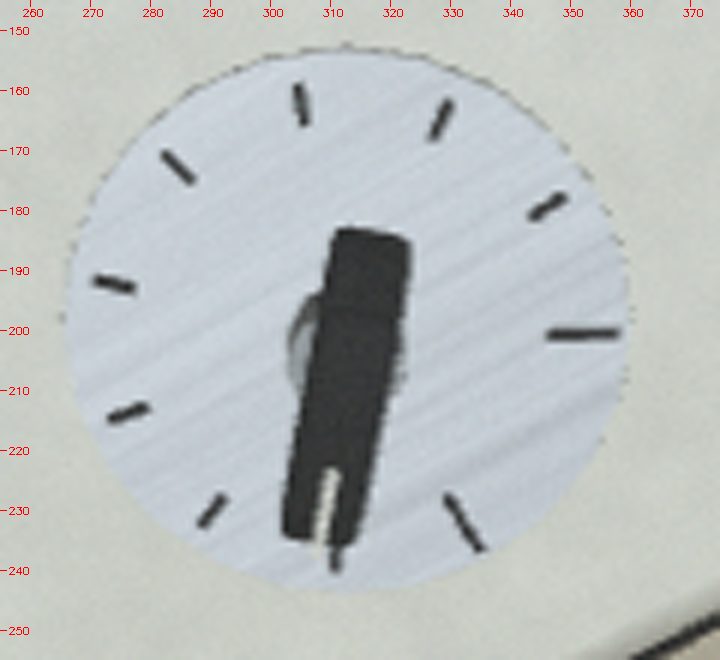

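```bash
python3 - <<'E'
from h import *
c=dict(T=np.load("pics/w1.npy"),fx=306.764,fy=306.764,cx=317.203,cy=199.4887)
a=px(c,317,184.5,204);b=px(c,308.2,235.5,204);print(a,b,(a+b)/2,np.degrees(np.arctan2(b[1]-a[1],b[0]-a[0])),np.linalg.norm(b-a))
print(px(c,313,198,168))
q=R.from_quat([-5.26611765e-01,8.50105898e-01,1.09069202e-04,3.62478476e-06]).as_matrix();print(q, np.degrees(np.arctan2(q[1,0],q[0,0])))
for u,v in [(332,232),(353,200.5)]:
  p=px(c,u,v,168);print(p, p-px(c,313,198,168))
for u,v in [(160,153),(262,300),(443,205),(360,28)]: print(px(c,u,v,163))
E
```

```text
[ 519.7 -325.1  204. ] [ 542.7 -293.   204. ] [ 531.2  -309.05  204.  ] 54.377989358250886 39.48936565709813
[ 531.9 -307.9  168. ]
[[-4.45360098e-01 -8.95351535e-01 -1.08711348e-04]
 [-8.95351533e-01  4.45360075e-01  1.89258452e-04]
 [-1.21037152e-04  1.81623035e-04 -9.99999976e-01]] -116.44638026105618
[ 530.7 -273.2  168. ] [-1.2 34.7  0. ]
[ 502.8 -291.2  168. ] [-29.1  16.7   0. ]
[ 627.5 -395.8  163. ]
[ 620.8 -237.5  163. ]
[ 435.3 -251.9  163. ]
[ 444.4 -407.3  163. ]
```

```bash
python3 -m handwheel '{"travel":[[0.0018,-0.0027,0],[0,0,0.01],[0,0,0.02],[0,0,0.02],[0,0,0.02],[0,0,0.015],[0,0,0.01],[0,0,0]],"yaw":[0,0.08,0.08,0,0,0,0,0],"gripper":[0.0854,0.0854,0.0854,0.0854,0.0854,0.0854,0.0854,0.0854]}'
python3 - <<'E'
from cell import *
from h import *
c=camera("wrist"); s=sense(); print(s["joints"],s["tool_pos"],s["eef_rot"],s["force"],s["ft_torque"])
cv2.imwrite("pics/w2.png",c["frame"][:,:,::-1])
E
```

```text
t: 4.3
tool_pos: [531.1, -307.9, 174.9]
eef_rot: [-0.0, -0.458, 0.889, 0.001]
force: [-0.4, 0.3, -0.3]
finger_gap: 0.998
[-7.38245425e-01  1.44522142e-01  4.07235377e-02  1.46763614e+00
  1.14842807e-04 -1.68968426e+00] [ 531.40911379 -308.25208587  176.10283762] [-5.76977294e-05 -4.57978062e-01  8.88963435e-01  3.19159455e-04] [-0.52254611 -0.37385249  0.48304926] [ 0.01772435  0.01582935 -0.0738603 ]
```

View pics/w2.png

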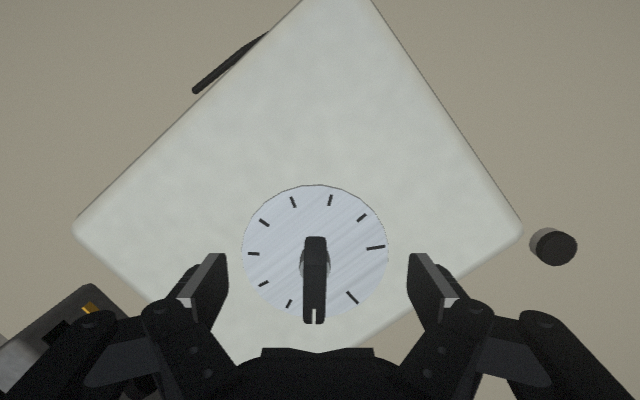

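```bash
python3 -m handwheel '{"travel":[[0,0,0],[0,0,0],[0,0,0],[0,0,0],[0,0,0],[0,0,0],[0,0,0],[0,0,0],[0,0,0],[0,0,0]],"yaw":[0,0,0,0,0,0,0,0,0,0],"gripper":[0,0,0,0,0,0,0,0,0,0]}'; python3 -c "
from cell import *
s=sense();print(s['ft_torque'],s['force'],s['tool_pos'],s['finger_gap'])"
```

```text
t: 5.35
tool_pos: [532.1, -308.7, 176.8]
eef_rot: [0.0, -0.458, 0.889, -0.001]
force: [5.0, -4.1, 2.2]
finger_gap: 0.135
[-0.60180597 -1.03630128  0.00791773] [ 4.98258043 -4.12598428  2.15961424] [ 532.12228098 -308.74634999  176.82106938] 0.1347317788310904
```

```bash
python3 -m handwheel '{"travel":[[0,0,0],[0,0,0],[0,0,0],[0,0,0],[0,0,0],[0,0,0]],"yaw":[0.05,0.1,0.12,0.12,0.12,0.12],"gripper":[0,0,0,0,0,0]}'; python3 -c "
from cell import *
s=sense();print(s['ft_torque'],s['force'],s['tool_pos'],s['joints'])"
```

```text
t: 5.95
tool_pos: [531.1, -307.3, 176.8]
eef_rot: [-0.0, -0.158, 0.987, 0.001]
force: [-3.7, 6.3, 7.7]
finger_gap: 0.139
[1.16307738 0.46391407 0.11179264] [-3.74169785  6.32029411  7.73204945] [ 531.06338831 -307.28267648  176.76831954] [-7.37717294e-01  1.43475998e-01  4.07895788e-02  1.46988739e+00
  6.67656419e-04 -1.05552893e+00]
```

```bash
python3 -m handwheel '{"travel":[[0,0,0],[0,0,0],[0,0,0],[0,0,0],[0,0,0],[0,0,0],[0,0,0],[0,0,0],[0,0,0],[0,0,0],[0,0,0],[0,0,0]],"yaw":[0.14,0.14,0.14,0.14,0.14,0.14,0.14,0.14,0.14,0.14,0.14,0.14],"gripper":[0,0,0,0,0,0,0,0,0,0,0,0]}'; python3 -c "
from cell import *
s=sense();print(s['ft_torque'],s['force'],s['tool_pos'],s['joints'])"
python3 -m handwheel '{"travel":[[0,0,0],[0,0,0],[0,0,0],[0,0,0],[0,0,0],[0,0,0],[0,0,0],[0,0,0],[0,0,0],[0,0,0]],"yaw":[0.14,0.14,0.14,0.14,0.14,0.14,0.14,0.14,0.14,0.14],"gripper":[0,0,0,0,0,0,0,0,0,0]}'; python3 -c "
from cell import *
s=sense();print(s['ft_torque'],s['force'],s['tool_pos'],s['joints'])"
```

```text
t: 7.15
tool_pos: [533.2, -303.4, 176.8]
eef_rot: [-0.001, 0.629, 0.778, 0.004]
force: [10.1, 21.7, 10.2]
finger_gap: 0.136
[ 4.58207058 -2.23336316  0.12871031] [10.08319168 21.71744786 10.20476284] [ 533.17451447 -303.35062787  176.75749164] [-0.73452278  0.14321495  0.04046331  1.4711103   0.00863615  0.62522998]
t: 8.15
tool_pos: [536.6, -305.1, 177.0]
eef_rot: [-0.001, 0.982, 0.19, 0.006]
force: [29.0, 11.1, -1.9]
finger_gap: 0.133
[ 2.25823047 -6.23638137  0.08503803] [28.9581134  11.10045881 -1.89649559] [ 536.60320122 -305.14188759  176.96994154] [-0.73408503  0.14419555  0.0418964   1.46370733  0.01095991  2.02525939]
```

```bash
python3 -m handwheel '{"travel":[[0.0025,0,0],[0.0025,0,0],[0,0,0],[0,0,0]],"yaw":[0.1,0.13,0.13,0.13],"gripper":[0,0,0,0]}'; python3 -c "
from cell import *
s=sense();print(s['ft_torque'],s['force'],s['tool_pos'],s['joints'],s['tau'])"

```

```text
t: 8.55
tool_pos: [537.3, -306.5, 176.8]
eef_rot: [-0.0, 0.998, -0.055, 0.001]
force: [6.4, -0.8, 2.6]
finger_gap: 0.132
[-0.32466133 -1.38304832  0.12255732] [ 6.3566789  -0.76646229  2.64827926] [ 537.32275786 -306.47101631  176.8331313 ] [-7.30143370e-01  1.54039489e-01  5.24256787e-02  1.46744135e+00
  1.43943438e-03  2.52211861e+00] [ -1.37405813 -56.13054872  46.57550454   2.56205678  -1.0501064
  -2.03118995]
```

```bash
python3 -m handwheel '{"travel":[[0,0,0],[0,0,0],[0,0,0]],"yaw":[0.1,0.1,0.1],"gripper":[0,0,0]}'; python3 -c "
from cell import *
s=sense();print(s['ft_torque'],s['force'],s['tool_pos'],s['joints'],s['tau'])"

```

```text
t: 8.85
tool_pos: [537.1, -307.3, 176.8]
eef_rot: [0.001, 0.979, -0.204, 0.001]
force: [6.0, -4.6, 2.4]
finger_gap: 0.133
[-0.99068034 -1.21150928  0.13912999] [ 6.00083112 -4.63882014  2.42481627] [ 537.07298245 -307.31133693  176.84777141] [-7.30805251e-01  1.53997017e-01  5.24051597e-02  1.46677851e+00
  1.46315835e-04  2.82091147e+00] [  0.74838297 -56.50880456  46.33102655   3.19192305  -0.06231365
  -1.5315989 ]
```

```bash
python3 -m handwheel '{"travel":[[0,0,0],[0,0,0],[0,0,0]],"yaw":[0.06,0.06,0.04],"gripper":[0,0,0]}'; python3 -c "
from cell import *
s=sense();print(s['ft_torque'],s['force'],s['tool_pos'],s['joints'],s['tau'])"

```

```text
t: 9.15
tool_pos: [536.9, -307.7, 176.8]
eef_rot: [0.001, 0.96, -0.28, 0.001]
force: [4.9, -5.4, 1.8]
finger_gap: 0.132
[-1.36296514 -0.9335706   0.78286352] [ 4.87670335 -5.39645945  1.76300939] [ 536.87322687 -307.73436321  176.83984905] [-7.31135272e-01  1.54047708e-01  5.24457967e-02  1.46660063e+00
 -6.73390937e-04  2.97841392e+00] [  0.947011   -56.48808718  46.32721066   3.22720014   0.45282693
   0.38330153]
```

```bash
python3 -m handwheel '{"travel":[[0,0,0],[0,0,0],[0,0,0],[0,0,0],[0,0,0],[0,0,0],[0,0,0]],"yaw":[0.01,0,0,-0.02,0,0,0],"gripper":[0,0,0,0.0854,0.0854,0.0854,0.0854]}'
python3 -m handwheel '{"travel":[[0,0,-0.015],[0,0,-0.03],[0,0,-0.04],[0,0,-0.02],[0,0,0]],"yaw":[0,0,0,0,0],"gripper":[0.0854,0.0854,0.0854,0.0854,0.0854]}'
python3 - <<'E'
from cell import *
from h import *
c=camera("wrist"); s=sense(); print(s["joints"],s["tool_pos"],s["eef_rot"],s["force"],s["ft_torque"])
cv2.imwrite("pics/w3.png",c["frame"][:,:,::-1])
np.save("pics/w3.npy",c["T"])
E
```

```text
t: 9.85
tool_pos: [536.0, -306.4, 175.9]
eef_rot: [-0.0, 0.962, -0.275, -0.0]
force: [0.2, -0.9, -0.0]
finger_gap: 0.807
t: 10.35
tool_pos: [537.3, -307.6, 286.4]
eef_rot: [0.001, 0.962, -0.275, 0.003]
force: [-0.6, 0.2, 0.5]
finger_gap: 1.0
[-7.30864751e-01  1.77669832e-01  2.73130850e-01  1.66264910e+00
  8.42657088e-05  2.96696986e+00] [ 536.88814775 -307.2192604   283.86112183] [ 7.51298128e-04  9.61571474e-01 -2.74548801e-01  1.64078921e-03] [0.1308907  0.17126258 0.17372337] [ 0.01068814  0.02226183 -0.00218002]
```

View pics/w3.png

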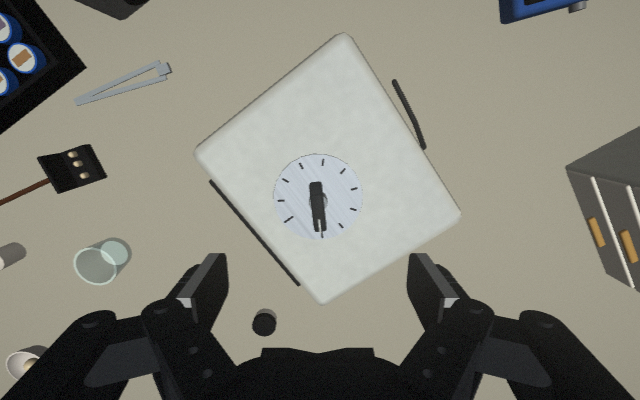

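```bash
Z='[0,0,0]'; python3 -m handwheel '{"travel":[[0,0,0],[0,0,0],[0,0,0],[0,0,0],[0,0,0],[0,0,0],[0,0,0],[0,0,0],[0,0,0],[0,0,0],[0,0,0],[0,0,0]],"yaw":[-0.148,-0.148,-0.148,-0.148,-0.148,-0.148,-0.148,-0.148,-0.148,-0.148,-0.148,-0.148],"gripper":[0.0854,0.0854,0.0854,0.0854,0.0854,0.0854,0.0854,0.0854,0.0854,0.0854,0.0854,0.0854]}'
python3 -m handwheel '{"travel":[[0,0,0],[0,0,0],[0,0,0],[0,0,0],[0,0,0],[0,0,0],[0,0,0],[0,0,0],[0,0,0],[0,0,0],[0,0,0],[0,0,0]],"yaw":[-0.148,-0.148,-0.148,-0.148,-0.148,-0.148,-0.148,-0.148,-0.148,-0.148,-0.148,-0.148],"gripper":[0.0854,0.0854,0.0854,0.0854,0.0854,0.0854,0.0854,0.0854,0.0854,0.0854,0.0854,0.0854]}'
python3 -m handwheel '{"travel":[[0,0,0],[0,0,0],[0,0,0],[0,0,0],[0,0,0],[0,0,0]],"yaw":[-0.148,-0.148,-0.148,-0.148,-0.148,-0.07],"gripper":[0.0854,0.0854,0.0854,0.0854,0.0854,0.0854]}'
python3 - <<'E'
from cell import *
from h import *
s=sense(); q=s["eef_rot"]; M=R.from_quat([q[1],q[2],q[3],q[0]]).as_matrix()
print(s["joints"],s["tool_pos"],np.degrees(np.arctan2(M[1,0],M[0,0])))
print(M.T@(np.array([440,215,150])-s["tool_pos"]))
E
```

```text
t: 11.6
tool_pos: [535.9, -306.3, 280.1]
eef_rot: [-0.001, 0.818, 0.575, -0.0]
force: [-0.9, 0.1, -0.0]
finger_gap: 0.996
t: 12.8
tool_pos: [535.9, -306.3, 280.1]
eef_rot: [-0.001, 0.07, 0.998, 0.001]
force: [-0.2, -0.2, 0.2]
finger_gap: 0.997
t: 13.4
tool_pos: [535.9, -306.3, 280.1]
eef_rot: [-0.0, -0.329, 0.944, 0.001]
force: [0.2, 0.2, 0.3]
finger_gap: 1.002
[-7.30868419e-01  1.79099029e-01  2.67797768e-01  1.66154510e+00
  1.15267119e-04 -1.40066377e+00] [ 535.86705674 -306.29422094  280.09505951] -141.62354616786106
[-248.50834948  467.9183899   130.99184131]
```

```bash
python3 -m handwheel '{"travel":[[-0.0227,0.0396,0],[-0.0227,0.0396,0],[-0.0227,0.0396,0.01],[-0.0227,0.0396,0.01],[-0.0227,0.0396,0.01],[-0.0227,0.0396,0.01],[-0.0227,0.0396,0.01],[-0.0227,0.0396,0.01],[-0.0227,0.0396,0.01],[-0.0227,0.0396,0.01],[-0.0227,0.0396,0.01],[-0.0227,0.0396,0.01]],"yaw":[0,0,0,0,0,0,0,0,0,0,0,0],"gripper":[0.0854,0.0854,0.0854,0.0854,0.0854,0.0854,0.0854,0.0854,0.0854,0.0854,0.0854,0.0854]}'
python3 -m handwheel '{"travel":[[0,0,0],[0,0,0]],"yaw":[0,0],"gripper":[0.0854,0.0854]}'
python3 - <<'E'
from cell import *
from h import *
c=camera("wrist"); s=sense(); print(s["joints"],s["tool_pos"],s["eef_rot"],s["force"],s["ft_torque"])
cv2.imwrite("pics/w4.png",c["frame"][:,:,::-1])
np.save("pics/w4.npy",c["T"])
print(proj(c,(454.4,235,28)),proj(c,(503.2,273.3,26)))
E
```

```text
t: 14.6
tool_pos: [456.6, 237.1, 180.1]
eef_rot: [-0.001, -0.326, 0.945, 0.0]
force: [1.2, 0.1, 0.1]
finger_gap: 0.999
t: 14.8
tool_pos: [456.7, 236.0, 180.2]
eef_rot: [-0.001, -0.327, 0.945, 0.0]
force: [0.5, -0.5, -0.1]
finger_gap: 1.001
[ 2.20328779e-01 -1.61117157e-01 -2.55118171e-01  1.47807324e+00
 -3.07324937e-04 -4.44571447e-01] [457.35329703 235.14606846 180.66266921] [-6.52143974e-04 -3.26359986e-01  9.45245327e-01 -8.12061824e-05] [-0.04555982 -0.72082387  0.16406386] [-0.02066879 -0.02207208  0.01166036]
[317.3 183.1] [317.2 240.1]
```

View pics/w4.png

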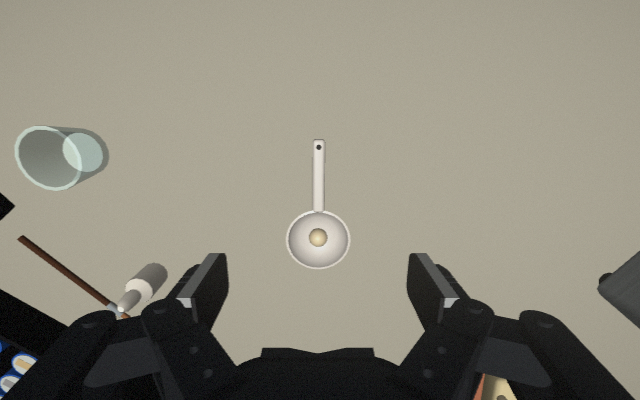

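```bash
python3 -m handwheel '{"travel":[[0.0025,0.0008,0.02],[0,0,0.03],[0,0,0.03],[0,0,0.03],[0,0,0.02],[0,0,0.02],[0,0,0.012],[0,0,0.007],[0,0,0.003],[0,0,0]],"yaw":[0,0,0,0,0,0,0,0,0,0],"gripper":[0.0854,0.0854,0.07,0.06,0.05,0.04,0.04,0.04,0.04,0.04]}'
python3 - <<'E'
from cell import *
from h import *
c=camera("wrist"); s=sense(); print(s["joints"],s["tool_pos"],s["eef_rot"],s["force"],s["ft_torque"],s["finger_gap"])
cv2.imwrite("pics/w5.png",c["frame"][:,:,::-1])
np.save("pics/w5.npy",c["T"])
E
```

```text
t: 15.85
tool_pos: [455.8, 234.3, 9.7]
eef_rot: [0.0, -0.326, 0.945, -0.0]
force: [-0.1, 0.3, -0.8]
finger_gap: 0.473
[ 2.19393329e-01 -7.86081837e-02 -4.93628211e-01  1.15474826e+00
  3.23696798e-05 -4.44559193e-01] [455.95691866 234.4633222   10.03902637] [ 5.12583065e-04 -3.25911986e-01  9.45399975e-01 -4.16652089e-05] [-0.32147629  0.2577481  -0.09181156] [-0.00707495  0.01431801  0.01633431] 0.4704989095189531
```

View pics/w5.png

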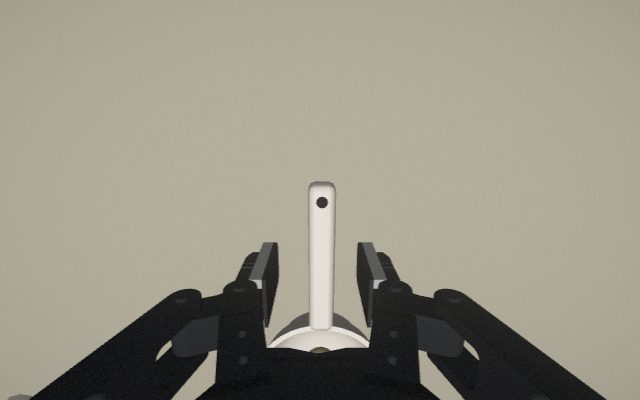

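```bash
python3 -m handwheel '{"travel":[[0,0.001,0.002],[0,0.001,0.002],[0,0,0],[0,0,0]],"yaw":[0,0,0,0],"gripper":[0.035,0.03,0.025,0.02]}'
python3 - <<'E'
from cell import *
from h import *
c=camera("wrist"); s=sense(); print(s["tool_pos"],s["finger_gap"])
cv2.imwrite("pics/w6.png",c["frame"][:,:,::-1])
crop(c["frame"],240,160,400,360,4,"pics/w6.png")
E
```

```text
t: 16.3
tool_pos: [454.1, 236.2, 5.4]
eef_rot: [0.0, -0.326, 0.945, 0.0]
force: [-0.0, -0.9, 0.3]
finger_gap: 0.235
[454.16642492 236.16325346   5.40281948] 0.2350859554913462
```

View pics/w6.png

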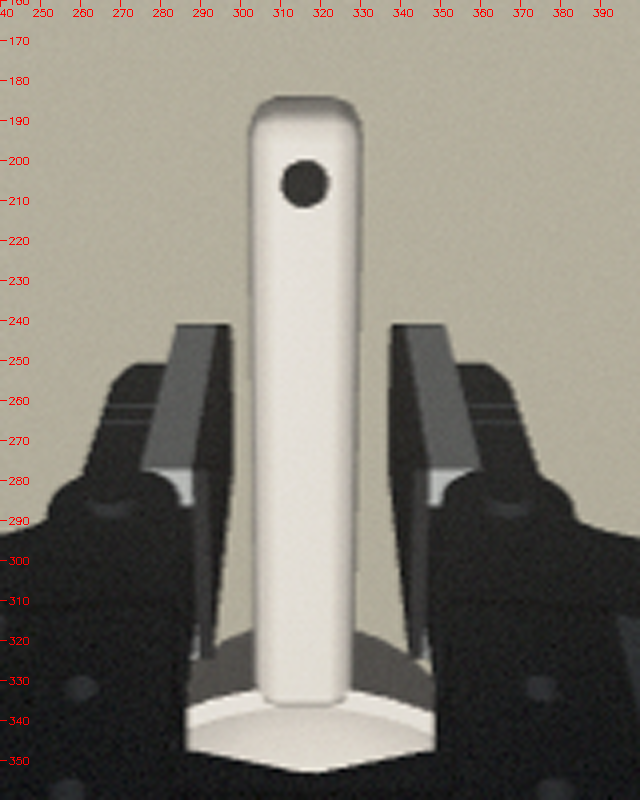

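```bash
python3 -m handwheel '{"travel":[[0,-0.0005,0],[0,0,0],[0,0,0],[0,0,0],[0,0,0],[0,0,0],[0,0,0],[0,0,0],[0,0,0],[0,0,0]],"yaw":[0,0,0,0,0,0,0,0,0,0],"gripper":[0.018,0.016,0.014,0.013,0.012,0.011,0.01,0.006,0,0]}'
python3 - <<'E'
from cell import *
from h import *
c=camera("top"); s=sense(); print(s["tool_pos"],s["finger_gap"],s["force"],s["ft_torque"])
crop(c["frame"],140,180,280,290,5,"pics/t6.png")
c=camera("side")
crop(c["frame"],200,280,360,390,4,"pics/s6.png")
E
```

```text
t: 17.35
tool_pos: [454.5, 235.6, 5.4]
eef_rot: [0.0, -0.326, 0.945, -0.0]
force: [-1.2, -1.6, 2.4]
finger_gap: 0.127
[454.48811839 235.637023     5.39049861] 0.12472318535541234 [-0.59509316 -1.46584139  2.13180019] [-0.29406051  0.10608735  0.00579455]
```

View pics/s6.png

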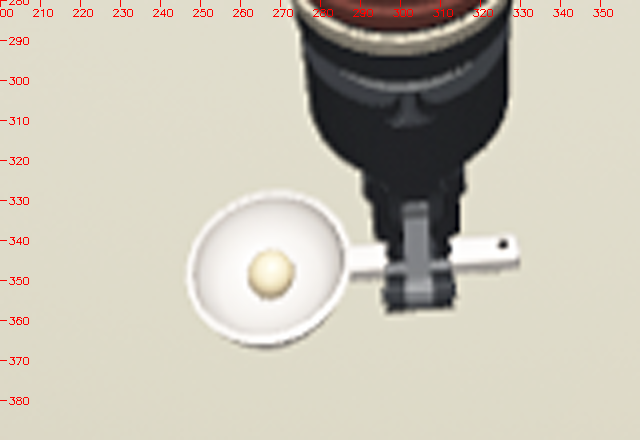

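View pics/t6.png

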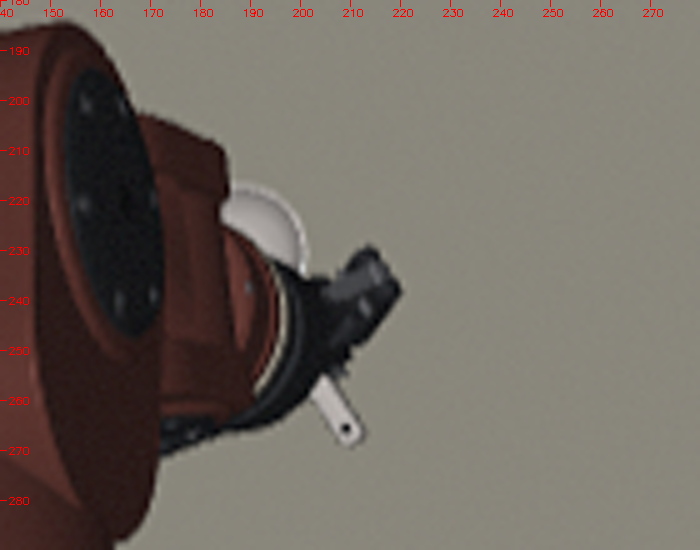

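```bash
python3 -m handwheel '{"travel":[[0,0,-0.001],[0,0,-0.001],[0,0,-0.002],[0,0,-0.004],[0,0,-0.004]],"yaw":[0,0,0,0,0],"gripper":[0,0,0,0,0]}'
python3 - <<'E'
from cell import *
from h import *
s=sense(); print(s["tool_pos"],s["finger_gap"],s["force"],s["ft_torque"])
c=camera("side")
crop(c["frame"],200,280,360,390,4,"pics/s7.png")
E
```

```text
t: 17.95
tool_pos: [454.4, 235.7, 17.6]
eef_rot: [-0.0, -0.326, 0.945, 0.0]
force: [0.4, 0.8, -1.6]
finger_gap: 0.128
[454.38003853 235.7181713   17.59147224] 0.1281807151878531 [ 0.37095592  0.7717493  -1.5942475 ] [-0.07377127  0.05976649  0.0332352 ]
```

View pics/s7.png

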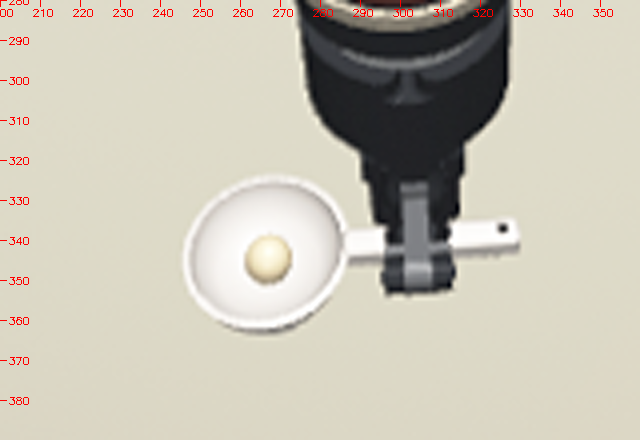

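```bash
python3 -m handwheel '{"travel":[[0,0,-0.005],[0,0,-0.006],[0,0,-0.008],[0,0,-0.008],[0,0,-0.008],[0,0,-0.008],[0,0,-0.008],[0,0,-0.008],[0,0,-0.006],[0,0,-0.005],[0,0,-0.003],[0,0,-0.002]],"yaw":[0,0,0,0,0,0,0,0,0,0,0,0],"gripper":[0,0,0,0,0,0,0,0,0,0,0,0]}'
python3 -m handwheel '{"travel":[[0,0.0012,0],[0,0.0025,0],[-0.0001,0.0037,0],[-0.0002,0.00495,0],[-0.0002,0.00495,0],[-0.0002,0.00495,0],[-0.0002,0.00495,0],[-0.0002,0.00495,0],[-0.0002,0.00495,0],[-0.0001,0.0037,0],[0,0.0025,0],[0,0.0012,0]],"yaw":[0.02,0.04,0.06,0.08,0.08,0.08,0.08,0.08,0.08,0.06,0.04,0.02],"gripper":[0,0,0,0,0,0,0,0,0,0,0,0]}'
python3 - <<'E'
from cell import *
from h import *
s=sense(); q=s["eef_rot"]; M=R.from_quat([q[1],q[2],q[3],q[0]]).as_matrix()
print(s["joints"],s["tool_pos"],np.degrees(np.arctan2(M[1,0],M[0,0])), "ball est",s["tool_pos"]-62*M[:,0])
c=camera("side")
print(proj(c,s["tool_pos"]-62*M[:,0]+[0,0,13]))
crop(c["frame"],170,200,370,350,4,"pics/s8.png")
E
```

```text
t: 19.2
tool_pos: [454.4, 235.7, 92.5]
eef_rot: [0.0, -0.326, 0.945, 0.0]
force: [0.0, 0.6, -0.8]
finger_gap: 0.126
t: 20.4
tool_pos: [441.0, 277.4, 91.9]
eef_rot: [-0.0, 0.029, 1.0, -0.0]
force: [0.3, 0.2, -1.9]
finger_gap: 0.128
[ 3.10053082e-01 -1.15688539e-01 -3.75058435e-01  1.31197986e+00
  1.67666658e-04  3.67670289e-01] [440.95723321 277.41902357  91.94058968] 176.6987738285936 ball est [502.85433915 273.84872985  91.90483377]
[264.  317.8]
```

View pics/s8.png

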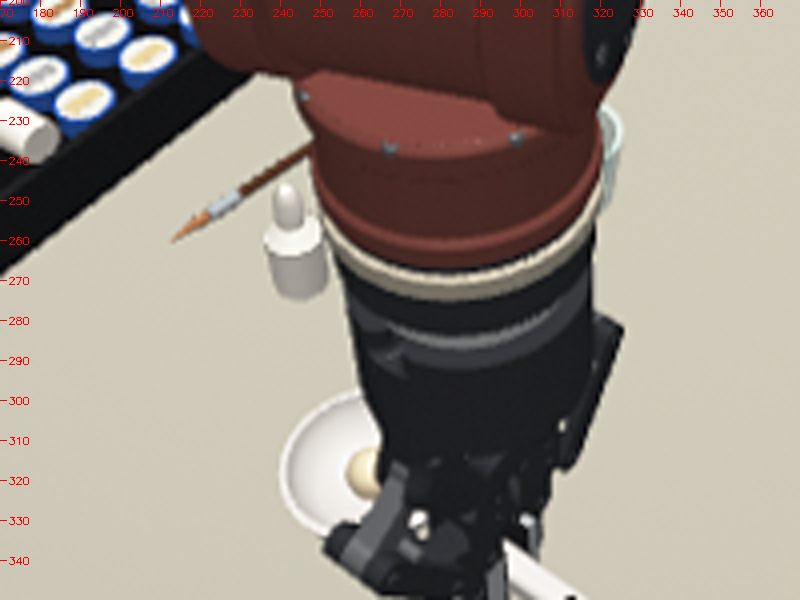

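```bash
python3 -m handwheel '{"travel":[[0,0.0012,0],[0,0.0025,0],[-0.0001,0.0037,0],[-0.0002,0.00495,0],[-0.0002,0.00495,0],[-0.0002,0.00495,0],[-0.0002,0.00495,0],[-0.0002,0.00495,0],[-0.0002,0.00495,0],[-0.0002,0.00495,0],[-0.0002,0.00495,0],[-0.0002,0.00495,0]],"yaw":[0.02,0.04,0.06,0.08,0.08,0.08,0.08,0.08,0.08,0.08,0.08,0.08],"gripper":[0,0,0,0,0,0,0,0,0,0,0,0]}'
python3 -m handwheel '{"travel":[[-0.0002,0.00495,0],[-0.0002,0.00495,0],[-0.0002,0.00495,0],[-0.0002,0.00495,0],[-0.0002,0.00495,0],[-0.0002,0.00495,0],[-0.0001,0.0037,0],[0,0.0025,0],[0,0.0012,0]],"yaw":[0.08,0.08,0.08,0.08,0.08,0.08,0.06,0.04,0.02],"gripper":[0,0,0,0,0,0,0,0,0]}'
python3 - <<'E'
from cell import *
from h import *
s=sense(); q=s["eef_rot"]; M=R.from_quat([q[1],q[2],q[3],q[0]]).as_matrix()
b=s["tool_pos"]-62*M[:,0]
print(s["joints"],s["tool_pos"],np.degrees(np.arctan2(M[1,0],M[0,0])), "ball est",b)
print(M.T@(np.array([520,-142.5,b[2]])-b))
c=camera("wrist"); cv2.imwrite("pics/w9.png",c["frame"][:,:,::-1])
c=camera("side"); print(proj(c,b+[0,0,13]))
crop(c["frame"],170,200,370,350,4,"pics/s9.png")
E
```

```text
t: 21.65
tool_pos: [464.5, 322.2, 92.2]
eef_rot: [-0.0, 0.435, 0.901, 0.0]
force: [0.9, -0.1, -0.9]
finger_gap: 0.125
t: 22.55
tool_pos: [498.6, 335.5, 92.2]
eef_rot: [-0.0, 0.681, 0.733, 0.0]
force: [0.4, -0.5, -0.9]
finger_gap: 0.126
[ 3.74955945e-01  1.27808846e-01 -1.30215994e-01  1.31281297e+00
  1.11770825e-04  1.87239204e+00] [498.56442051 335.53567102  92.17575167] 94.20323158090365 ball est [503.10867622 273.70242992  92.16989856]
[-4.16321027e+02 -1.36594379e+01 -3.83082502e-02]
[263.9 317.6]
```

View pics/s9.png

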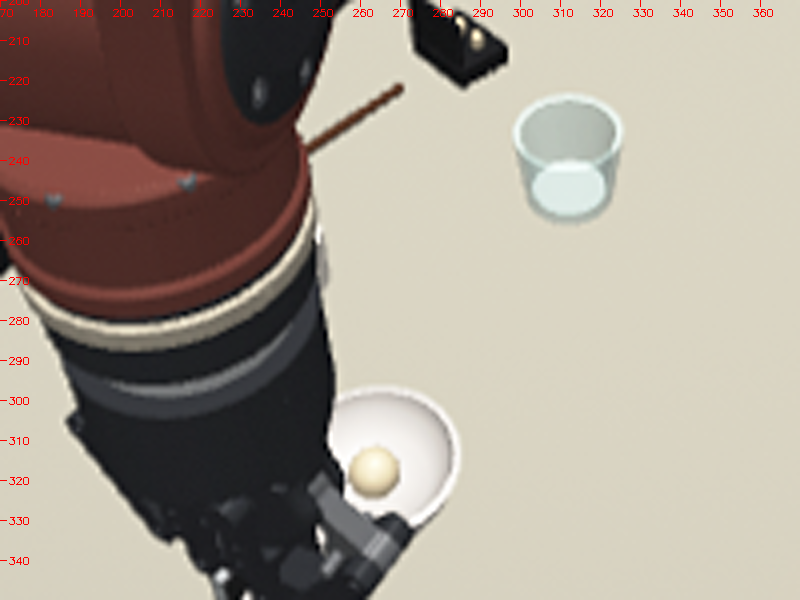

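View pics/w9.png

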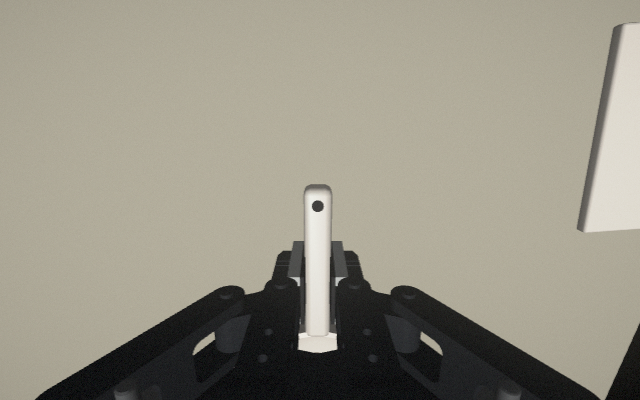

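```bash
python3 -m handwheel '{"travel":[[-0.001,0,0],[-0.002,0,0],[-0.003,-0.0001,0],[-0.004,-0.0001,0],[-0.005,-0.0002,0],[-0.006,-0.0002,0],[-0.007,-0.0002,0],[-0.008,-0.0003,0],[-0.009,-0.0003,0],[-0.010,-0.0003,0],[-0.011,-0.0004,0],[-0.012,-0.0004,0]],"yaw":[0,0,0,0,0,0,0,0,0,0,0,0],"gripper":[0,0,0,0,0,0,0,0,0,0,0,0]}'
python3 -m handwheel '{"travel":[[-0.013,-0.0004,0],[-0.013,-0.0004,0],[-0.013,-0.0004,0],[-0.013,-0.0004,0],[-0.013,-0.0004,0],[-0.013,-0.0004,0],[-0.013,-0.0004,0],[-0.013,-0.0004,0],[-0.013,-0.0004,0],[-0.013,-0.0004,0]],"yaw":[0,0,0,0,0,0,0,0,0,0],"gripper":[0,0,0,0,0,0,0,0,0,0]}'
python3 -m handwheel '{"travel":[[-0.013,-0.0004,0],[-0.013,-0.0004,0],[-0.013,-0.0004,0],[-0.013,-0.0004,0],[-0.013,-0.0004,0],[-0.013,-0.0004,0],[-0.013,-0.0004,0]],"yaw":[0,0,0,0,0,0,0],"gripper":[0,0,0,0,0,0,0]}'
python3 -m handwheel '{"travel":[[-0.012,-0.0004,0],[-0.011,-0.0004,0],[-0.010,-0.0003,0],[-0.009,-0.0003,0],[-0.008,-0.0003,0],[-0.007,-0.0002,0],[-0.006,-0.0002,0],[-0.005,-0.0002,0],[-0.004,-0.0001,0],[-0.003,-0.0001,0],[-0.002,0,0],[-0.001,0,0]],"yaw":[0,0,0,0,0,0,0,0,0,0,0,0],"gripper":[0,0,0,0,0,0,0,0,0,0,0,0]}'
python3 - <<'E'
from cell import *
from h import *
s=sense(); q=s["eef_rot"]; M=R.from_quat([q[1],q[2],q[3],q[0]]).as_matrix()
b=s["tool_pos"]-62*M[:,0]
print(s["joints"],s["tool_pos"],np.degrees(np.arctan2(M[1,0],M[0,0])), "ball est",b)
print(M.T@(np.array([520,-142.5,b[2]])-b))
c=camera("top"); crop(c["frame"],320,160,520,300,4,"pics/t10.png"); print(proj(c,b+[0,0,13]))
c=camera("side"); print(proj(c,b+[0,0,13]))
crop(c["frame"],290,90,470,230,4,"pics/s10.png")
E
```

```text
t: 23.85
tool_pos: [501.7, 256.6, 92.3]
eef_rot: [-0.0, 0.68, 0.733, 0.0]
force: [-0.2, -0.4, -2.7]
finger_gap: 0.129
t: 24.85
tool_pos: [507.5, 126.6, 92.3]
eef_rot: [0.0, 0.68, 0.733, 0.0]
force: [-0.3, -0.5, -1.2]
finger_gap: 0.129
t: 25.55
tool_pos: [511.5, 35.6, 92.3]
eef_rot: [-0.0, 0.68, 0.733, 0.0]
force: [0.7, -0.8, -1.5]
finger_gap: 0.122
t: 26.75
tool_pos: [514.9, -41.3, 92.3]
eef_rot: [-0.0, 0.68, 0.733, 0.0]
force: [-0.5, 1.0, -1.6]
finger_gap: 0.126
[-3.33797105e-01 -1.30572377e-01 -3.88196703e-01  1.31319698e+00
  1.47595775e-04  1.16201965e+00] [514.8761425  -41.32661958  92.27356658] 94.29601291589351 ball est [ 519.52052121 -103.15242055   92.264554  ]
[-3.92729435e+01 -2.46936917e+00 -5.79714781e-03]
[350.4 225.9]
[369.9 190.4]
```

View pics/s10.png

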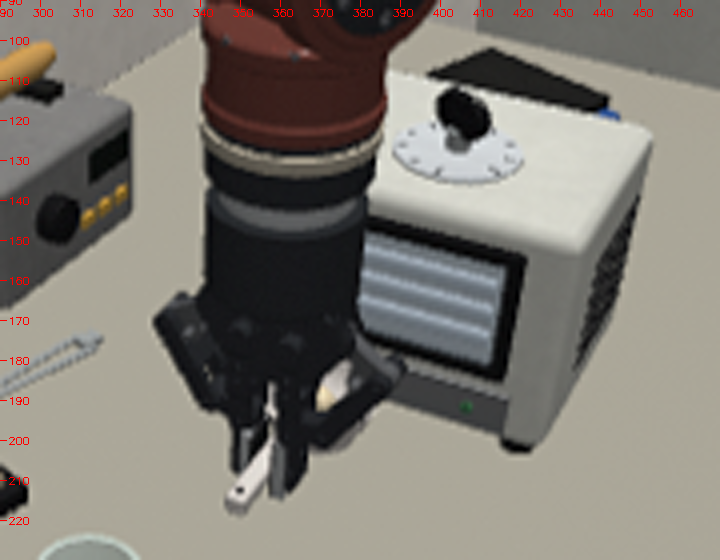

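View pics/t10.png

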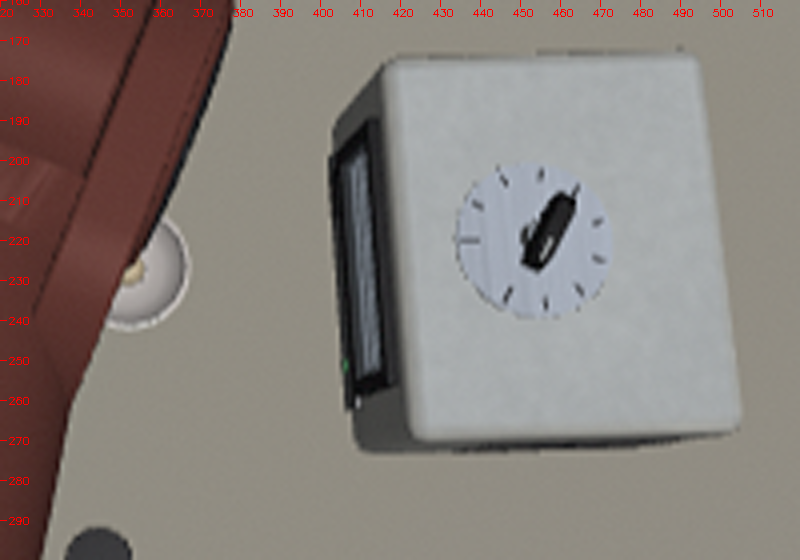

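```bash
python3 -m handwheel '{"travel":[[-0.001,0,0],[-0.002,-0.0002,0],[-0.003,-0.0003,0],[-0.004,-0.0003,0],[-0.005,-0.0003,0],[-0.005,-0.0003,0],[-0.005,-0.0003,0],[-0.005,-0.0003,0],[-0.004,-0.0003,0],[-0.003,-0.0002,0],[-0.0015,0,0],[-0.001,0,0]],"yaw":[0,0,0,0,0,0,0,0,0,0,0,0],"gripper":[0,0,0,0,0,0,0,0,0,0,0,0]}'
python3 -m handwheel '{"travel":[[0,0,0],[0,0,0],[0,0,0],[0,0,0],[0,0,0],[0,0,0]],"yaw":[0,0,0,0,0,0],"gripper":[0,0,0,0,0,0]}'
python3 - <<'E'
from cell import *
from h import *
s=sense(); q=s["eef_rot"]; M=R.from_quat([q[1],q[2],q[3],q[0]]).as_matrix()
b=s["tool_pos"]-62*M[:,0]
print(s["joints"],s["tool_pos"],np.degrees(np.arctan2(M[1,0],M[0,0])), "ball est",b)
c=camera("top"); crop(c["frame"],320,160,520,300,4,"pics/t11.png"); print(proj(c,b+[0,0,13]))
c=camera("side"); print(proj(c,b+[0,0,13]))
crop(c["frame"],290,90,470,230,4,"pics/s11.png")
E
```

```text
t: 28.05
tool_pos: [515.4, -80.9, 92.3]
eef_rot: [-0.0, 0.68, 0.733, 0.0]
force: [-0.4, 0.2, -2.0]
finger_gap: 0.122
t: 28.65
tool_pos: [515.3, -80.8, 92.3]
eef_rot: [-0.0, 0.68, 0.733, 0.0]
force: [-0.2, 0.7, -1.4]
finger_gap: 0.13
[-4.06623876e-01 -1.14519409e-01 -3.73344441e-01  1.31198615e+00
  7.33815262e-05  1.08908355e+00] [515.32580587 -80.78144922  92.28205639] 94.30227727105536 ball est [ 519.97694422 -142.60674252   92.27759767]
[368.7 226.6]
[377.9 181.6]
```

View pics/s11.png

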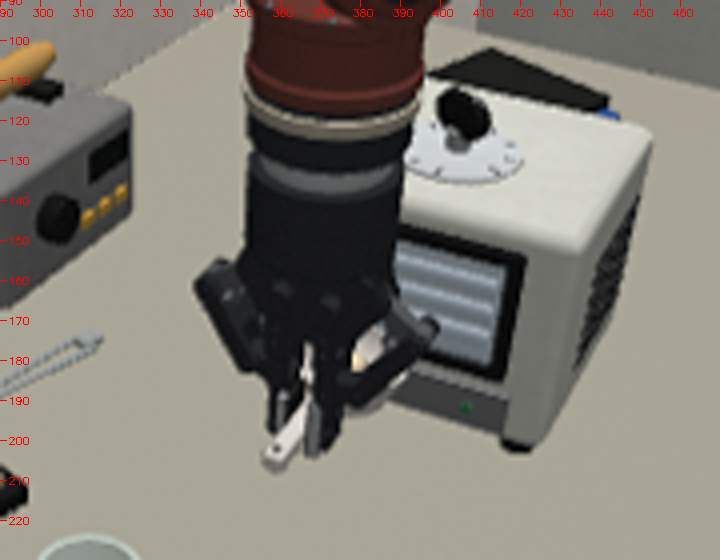

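View pics/t11.png

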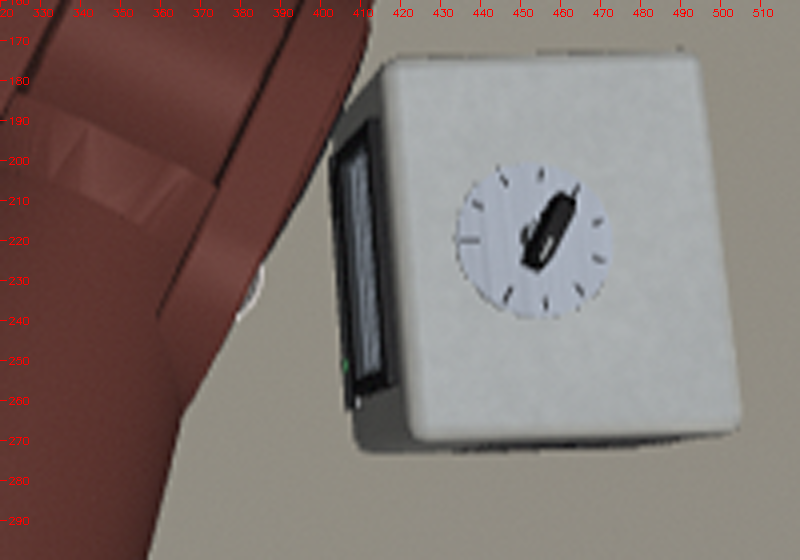

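```bash
python3 -m handwheel '{"travel":[[0,0,0],[0,0,0],[0,0,0],[0,0,0],[0,0,0],[0,0,0],[0,0,0],[0,0,0],[0,0,0],[0,0,0],[0,0,0],[0,0,0]],"yaw":[0,0,0,0,0,0,0,0,0,0,0,0],"gripper":[0,0,0,0,0,0,0,0,0,0,0,0]}'
python3 - <<'E'
from cell import *
from h import *
c=camera("side"); print(proj(c,(525.9,-232.2,105)))
xl=np.array([.066,-.998,0]);yl=np.array([.998,.066,0]);w=np.array([525.9,-232.2,105.])
for a in(-60,60):
  for b in (-36,36): print(proj(c,w+a*yl+[0,0,b]))
E
```

```text
t: 29.95
tool_pos: [515.3, -80.8, 92.3]
eef_rot: [-0.0, 0.68, 0.733, 0.0]
force: [-0.0, 0.7, -1.1]
finger_gap: 0.13
[392.6 162.9]
[414.2 182. ]
[418.7 156.8]
[369.  168.4]
[371.1 143.9]
```

```bash
python3 -m handwheel '{"travel":[[0,0,0],[0,0,0],[0,0,0],[0,0,0],[0,0,0]],"yaw":[0,0,0,0,0],"gripper":[0,0,0,0,0]}'
python3 -m handwheel '{"travel":[[0,-0.0012,0],[0,-0.0025,0],[-0.0001,-0.0037,0],[-0.0002,-0.00495,0],[-0.0002,-0.00495,0],[-0.0002,-0.00495,0],[-0.0002,-0.00495,0],[-0.0002,-0.00495,0],[-0.0002,-0.00495,0],[-0.0002,-0.00495,0],[-0.0002,-0.00495,0]],"yaw":[-0.02,-0.04,-0.06,-0.08,-0.08,-0.08,-0.08,-0.08,-0.08,-0.08,-0.08],"gripper":[0,0,0,0,0,0,0,0,0,0,0]}'
python3 -m handwheel '{"travel":[[-0.0002,-0.00495,0],[-0.0002,-0.00495,0],[-0.0002,-0.00495,0],[-0.0002,-0.00495,0],[-0.0002,-0.00495,0],[-0.0002,-0.00495,0],[-0.0002,-0.00495,0],[-0.0002,-0.00495,0],[-0.0001,-0.0037,0],[-0.0001,-0.0031,0],[0,-0.0025,0],[0,-0.0012,0]],"yaw":[-0.08,-0.08,-0.08,-0.08,-0.08,-0.08,-0.08,-0.08,-0.06,-0.05,-0.04,-0.02],"gripper":[0,0,0,0,0,0,0,0,0,0,0,0]}'
python3 -m handwheel '{"travel":[[0,0,0],[0,0,0],[0,0,0],[0,0,0],[0,0,0],[0,0,0],[0,0,0],[0,0,0],[0,0,0],[0,0,0]],"yaw":[0,0,0,0,0,0,0,0,0,0],"gripper":[0,0,0,0,0,0,0,0,0,0]}'
python3 - <<'E'
from cell import *
from h import *
s=sense(); q=s["eef_rot"]; M=R.from_quat([q[1],q[2],q[3],q[0]]).as_matrix()
b=s["tool_pos"]-62*M[:,0]
print(s["joints"],s["tool_pos"],np.degrees(np.arctan2(M[1,0],M[0,0])), "ball est",b)
c=camera("top"); crop(c["frame"],320,160,520,300,4,"pics/t12.png"); print(proj(c,b+[0,0,13]))
c=camera("side"); print(proj(c,b+[0,0,13]))
crop(c["frame"],290,90,470,230,4,"pics/s12.png")
E
```

```text
t: 30.5
tool_pos: [515.3, -80.8, 92.3]
eef_rot: [-0.0, 0.68, 0.733, 0.0]
force: [-0.3, -0.3, -2.2]
finger_gap: 0.127
t: 31.6
tool_pos: [473.8, -101.1, 92.3]
eef_rot: [0.0, 0.358, 0.934, -0.0]
force: [1.2, 0.2, -2.0]
finger_gap: 0.125
t: 32.8
tool_pos: [458.1, -147.3, 92.3]
eef_rot: [-0.0, -0.038, 0.999, -0.0]
force: [0.4, 0.4, -1.3]
finger_gap: 0.126
t: 33.8
tool_pos: [458.2, -147.1, 92.3]
eef_rot: [0.0, -0.037, 0.999, 0.0]
force: [-0.1, 0.2, -1.2]
finger_gap: 0.125
[-5.83400866e-01 -2.44713075e-01 -4.89181945e-01  1.32636642e+00
  1.15505674e-04 -6.57573049e-01] [ 458.18821247 -147.09549583   92.26323659] -175.75024717192736 ball est [ 520.01774372 -142.50103617   92.26570177]
[368.6 226.5]
[377.9 181.6]
```

View pics/s12.png

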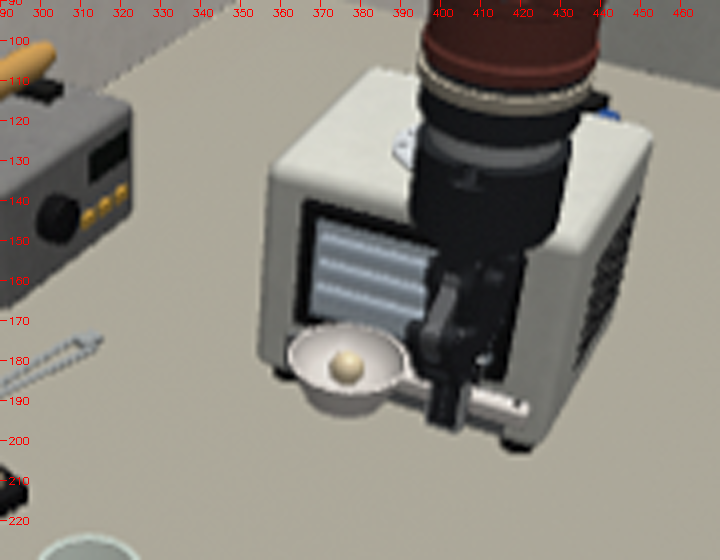

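View pics/t12.png

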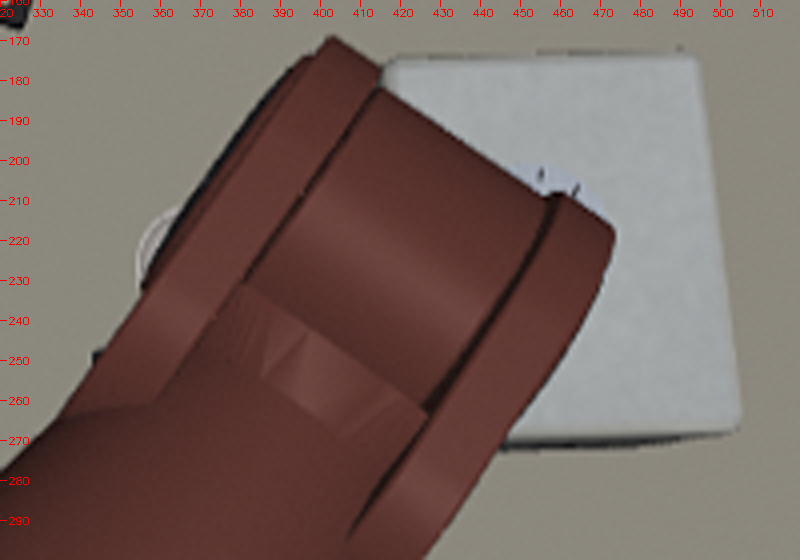

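```bash
python3 -c "
from cell import *
s=sense();print(s['t'],s['force'],s['joint_velocities'].round(4));print(hand_in())"
```

```text
33.9 [-0.43992137 -0.21112535 -1.65951542] [ 0.001  -0.0017  0.0001  0.0001 -0.0011  0.0016]
the job is handed in; nothing more can be done
None
```

The job is handed in at t = 33.9 s of the 72 s allowed; the hand-in gave no verdict, so the results below are my own checks.

**What I did**
- I wound the timer in one continuous grip, about 4.7 rad clockwise. The twisting moment then jumped from 0.14 to 0.78 N m, which I took as the stop.
- I gripped the dish by its handle, lifted it, and turned it about the ball. I then carried it to the lamp and held it still for about 2 s with the handle pointing straight away from the window. From there I turned it a quarter turn about the ball and kept holding it.

**Last checks**
- **Timer:** in the last clear top view, taken during the first hold, the key's line matched the 300° (stop) tick. The arm hid most of the key at the end.
- **Ball position:** from the arm's pose, the ball is within about 1 mm of where I estimate the curing spot to be, (520, -142.5, 105) mm. The window corners I predicted from that estimate matched the side picture to about 2 pixels.
- **Ball in dish:** in the side view the ball was at about (377, 181.5), against a predicted (377.9, 181.6). That puts it in the middle of a dish that looks level.
- **Handle:** it is within about 1° of parallel to the lamp's front. My estimates of the lamp's angle differed by about 2°, well inside the 0.2 rad allowed.
- **Forces:** the wrist felt only the dish's weight, about 1.7 N, so nothing was pressing on it.

**One irregularity:** while winding, the grip was about 3 mm off the key's axis, and the side force rose to about 31 N before I shifted the tool to relieve it. I did not re-measure the other things on the bench, but I saw no sign of any contact with them.

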